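Load a reagent cartridge and turn its code to the reader

ROBOT

A 6-joint arm with a two-finger parallel gripper is mounted at the origin on a cart in front of the work surface, level with it; the furniture and walls round the work are solid. World frame = base frame: x ahead of the robot, y to its left, z up, the work surface at z = 0. Lengths are in mm, angles in rad, forces in N, time in s.
With the tool pointing down it reaches from about 350 to 875 mm from the base axis. Payload 4.2 kg.
Tool frame: the origin (TCP) lies between the finger pads, 19 mm behind the fingertips; this is the grasp point; z points along the fingers, y is the line along which they close (so a half turn about z gives the same grasp; the last joint's range is limited). The gripper opens to 85 mm and grips with 20 to 120 N. Pads are 22 mm wide; open, the fingers measure 114 mm over their backs; the gripper's body (76 mm by 85 mm) begins 54 mm behind the grasp point. The pads swing forward as they close: fully open they stand 13 mm farther back than shut.
Start: joints at [-0.848, 0.385, 0.008, 0, -1.194, -0.259], TCP at [279.605, -558.946, 250.012] pointing down, gripper open.
Joint ranges: [-3.14, 3.14], [-1.21, 2.06], [-1.07, 1.41], [-3.16, 2.05], [-2.99, -0.16], [-3.1, 3.1]. Speed limits (rad/s): [2.79, 2.79, 3.14, 3.14, 3.14, 3.14].

INTERFACE

Orientations are given as a unit quaternion [x, y, z, w].
In Python, from bench import arm gives the robot as it stands.
- The arm moves only by the shell command python3 -m pendant 'ROWS'. ROWS is JSON, a list of rows, each a list of 7 numbers: the shift along the tool's x, y, z in m, then the turn, a rotation vector about the tool's x, y, z in degrees, then the finger opening in m, from 0 to 0.0854. In form: [[x, y, z, wx, wy, wz, fingers], ...]. A call has 1 to 12 rows; each row shifts and turns the commanded pose from where the row before left it, along the tool's axes as they then stand; what a row does not reach is not made up. A row lasts 1/10 s, in which the tool goes at most 50 mm and 8.59 degrees, less where a joint would pass 70% of its speed; a pose out of reach is approached as far as the arm can. A call is refused whole if a number of a shift passes 0.05 or a number of a turn 8.59, either way. A call with a gripper value outside its range is refused whole. The fingers move at their own pace and stop on an object; the grip force is fixed at half the most. Time passes only in rows, so rows that do not move let the fingers close. It gives the time, the measured TCP pose, the force, the opening and the grip force at its end, in the units of the state.
- arm.read_state(): the state, without advancing time (a new reading comes with each control period).
- arm.get_image(name): name is "side" or "top"; returns a dict with "image" (384x512x3 uint8, red, green, blue), "fx", "fy", "cx", "cy" (pixels), "k1" (the pictures are not rectified: a ray, as slopes to the right and down, at radius r is drawn at 1 + k1 r^2 times it, then the intrinsics apply), "xyz" and "rotation" of the camera in the world. Camera axes: x right, y down, z forward; pixel columns grow to the right and rows downward; lengths in mm; the calibration is good to about 2 mm. A picture is of the moment at which its call begins. There is no depth.
- arm.job_done(): hands the job in; it is judged then, once.
The state is a dict: "clock": time; "joints": joint angles; "joint_vel": joint speeds; "joint_efforts": joint torques, N m; "position": TCP position; "ee_rot": TCP orientation; "contact_force": force on the tool from outside, world axes, zero at the start; "wrist_torque": the same for the moment, N m; "gripper_width": finger opening in mm; "grasp_force": force on a finger pad.
Only numpy, scipy, OpenCV 4.12 (cv2) and the standard library are available. Lean on these libraries where they do the work, as an engineer would, in place of code of your own. Each camera call takes 0.05 s, during which the arm holds its last target. There are 200 camera calls.

TASK

Put the blue reagent cartridge upright on the spindle of the reader station, feel for the drive under it by turning it until it drops fully home, and then turn it, with the drive, so that the code panel marked by the red line squarely faces the window of the reader. Do not force it down, leave it standing there on its own, and leave the flask, the beaker and the tube where they are.

Things in the scene. Friction and masses are not known exactly. Their poses are not given: they have to be found in the camera images.
- cartridge: Blue cylinder with a ribbed grey grip collar on top, loose, about 0.16 kg, starting upright on the table. Origin: centre of its underside; z up its axis; +x points out through the code panel. Body 60 mm in diameter, z = 0 to 51 mm. A blind bore 18 mm wide, 49 mm deep, is open below. A red line on the shoulder and on the collar's top points to the panel.
- collar (a point): On the cartridge's axis, 72 mm above its underside: where the TCP should grip. The collar is 34 mm in diameter and reaches from 51 to 84 mm above the underside; 20 to 30 N of grip hold it without slip.
- slots (a point): Centre of the cartridge's underside, where two slots cross at right angles: 11 mm wide, 10 mm deep, along the cartridge's own x and y axes, right across it.
- mark (a point): Middle of the code panel (white with black bars, about 20 mm wide, 30 mm high) on the cartridge's side: 30 mm from the axis along its own +x, 30 mm above its underside.
- station: Reader station, fixed: aluminium base plate 165 x 90 mm (top at 12 mm), a steel spindle on a black turning hub, and a white reader block 42 x 60 mm, its top at 70 mm, its face 60 mm from the spindle axis. Origin: on the spindle axis at table height; z up; +x points from the spindle to the reader block. Upright on the table, its heights are over the table.
- spindle_tip (a point): Tip of the upright spindle, on its axis, 70 mm above the table. The spindle is 14 mm in diameter, tapered over its last 6 mm to 6 mm. This point does not turn with the hub.
- seat (a point): Centre of the hub disc's top, 30 mm above the table, where the cartridge's underside rests when home. The disc is 58 mm in diameter. Hub and spindle turn together about z, at least one full turn either way, against a steady friction of about 0.2 N m, and stay where left. This point does not turn with them.
- lugs (a point): On the axis at the height of the tops of the hub's two black drive lugs, 36 mm above the table. One on either side of the axis, 15 to 24 mm from the axis, 5 mm wide. Their angle is not reported: at first their line is 17 to 72 degrees counter-clockwise of station +x. The cartridge rests on them, 6 mm high, until slots are over them within 7 degrees; home, it turns the hub along.
- window (a point): Middle of the reader's dark window with a red line, on the block's face towards the spindle, 60 mm from the spindle axis along station +x, 50 mm above the table.
- flask: Bystander, loose: conical glass flask, 83 mm in diameter, 138 mm high. Origin at the centre of its underside.
- beaker: Bystander, loose: clear beaker, 74 mm in diameter, 84 mm high. Origin at the centre of its underside.
- tube: Bystander, loose: 50 ml tube standing on its blue cap, 35 mm in diameter, 109 mm high. Origin at the centre of its underside.
Things that resemble listed ones, but are neither listed nor needed, are in the scene too. What is shaped like the cartridge but yellow is not meant.

How it is judged (in metres and radians):
At the end, for the whole second after the job is handed in: The cartridge stands released and at rest, upright (within 0.06 rad), fully home on the hub disc (underside within 2.5 mm of it, axis within 5 mm of the spindle's), its code panel facing the reader's window within 0.17 rad (about 10 degrees) (z of cartridge in the frame of station between 0.027 and 0.0325 m and horizontal distance between cartridge and station below 0.005 m and angle between cartridge's own z axis and vertical below 0.06 rad and angle between the x axis of cartridge and the x axis of station, either way round below 0.17 rad and x of mark in the frame of station above 0.02 m and linear speed of cartridge below 0.01 m/s); the robot touches nothing.
It fails at once if the cartridge is forced against the station with more than 50 N (contact force between cartridge and station above 50 N).
It fails at once if the flask is moved more than 30 mm or knocked over (distance of flask from where it was at the start of the episode above 0.03 m or angle between flask's own z axis and vertical above 0.3 rad).
It fails at once if the beaker is moved more than 30 mm or knocked over (distance of beaker from where it was at the start of the episode above 0.03 m or angle between beaker's own z axis and vertical above 0.3 rad).
It fails at once if the tube is moved more than 30 mm or knocked over (distance of tube from where it was at the start of the episode above 0.03 m or angle between tube's own z axis and vertical above 0.3 rad).
It also fails if it takes over 54 s, if anything falls off the work surface, if the arm or the gripper's body presses on something with over 40 N, if the wrist force passes 120 N, or if a joint passes its speed limit or range.

## Working session

There is one attempt and no reset: what is moved stays moved. The work goes in short steps, Python scripts to look and compute and a shell command to move; the robot and the scene stay as the last step left them, time stands still between calls to the robot, and variables do not carry over. Pictures are saved under pics/ and viewed, at most 10 in all, crops included, and the job is handed in when it is done.

```bash
mkdir -p pics
cat > h.py <<'E'
import numpy as np, cv2
from bench import arm
def cap(n,f):
    d=arm.get_image(n); cv2.imwrite(f,cv2.cvtColor(d["image"],cv2.COLOR_RGB2BGR)); return d
def px2w(d,u,v,z):
    K=np.array([[d["fx"],0,d["cx"]],[0,d["fy"],d["cy"]],[0,0,1]])
    p=cv2.undistortPoints(np.array([[[u,v]]],float),K,np.array([d["k1"],0,0,0.]))[0,0]
    # exact forward k1 model inverted iteratively by cv2
    r=np.array(d["rotation"]).reshape(3,3)@np.array([p[0],p[1],1]); o=np.array(d["xyz"])
    return o+r*(z-o[2])/r[2]
E
python3 - <<'E'
from h import *
for n in("top","side"):
    d=cap(n,f"pics/{n}0.png"); print(n,{k:v for k,v in d.items() if k!="image"})
print(arm.read_state())
E
```

```text
top {'fx': 427.95455661011755, 'fy': 427.95455661011755, 'cx': 259.66927443111206, 'cy': 197.01879170341323, 'k1': -0.06956861196535821, 'xyz': array([ 454.58478515,  -87.94954257, 1411.98257825]), 'rotation': array([ 0.7128884 , -0.69965527,  0.02789942, -0.03865548])}
side {'fx': 366.19307878978077, 'fy': 366.19307878978077, 'cx': 257.7428762761877, 'cy': 188.65557704560928, 'k1': -0.10759879814361957, 'xyz': array([342.06539905, 603.90847271, 636.8777229 ]), 'rotation': array([-0.14223705,  0.88854441, -0.42838292,  0.08213114])}
{'clock': 0.1, 'joints': array([-8.48363321e-01,  3.85464398e-01,  6.77562668e-03, -4.17944315e-04,
       -1.19400782e+00, -2.58602441e-01]), 'joint_vel': array([ 0.00061604, -0.00234011,  0.00334889,  0.00277545, -0.00041135,
        0.0011288 ]), 'joint_efforts': array([-4.38848647e-04, -3.93320417e+01,  1.88930404e+01,  4.19798568e+00,
       -2.62975249e-03,  6.05823061e-06]), 'position': array([ 279.41091851, -558.52810775,  249.04782674]), 'ee_rot': array([-2.29766832e-01,  9.73245222e-01,  9.29604546e-04, -2.76254088e-04]), 'contact_force': array([ 0.67193007, -0.75870528,  0.30432692]), 'wrist_torque': array([0.00546983, 0.01436089, 0.00137401]), 'grasp_force': 0.0, 'gripper_width': 85.58578893946182}
```

View pics/top0.png

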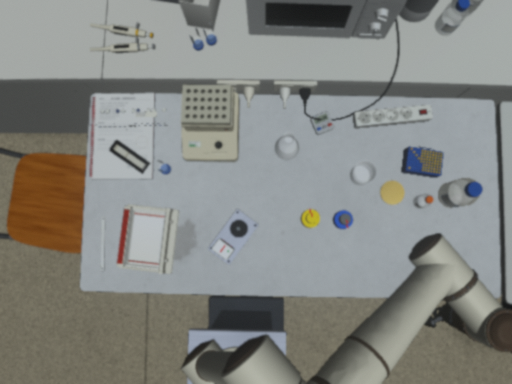

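View pics/side0.png

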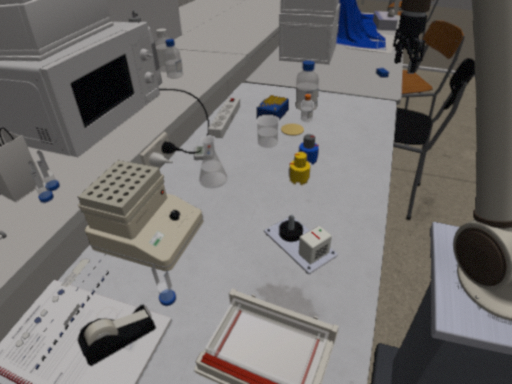

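The top view shows the cartridge at about (343,219), the yellow one at (311,218), the spindle at (239,228) and the reader block at (224,246). In the side view the cartridge is at (308,150) and the spindle tip at (291,217). Next I'll enlarge these areas.

```bash
sed -i 's/r=np.array(d\["rotation"\]).reshape(3,3)@/r=Rotation.from_quat(d["rotation"]).as_matrix()@/; 1a from scipy.spatial.transform import Rotation' h.py
python3 - <<'E'
from h import *
a=cv2.imread("pics/top0.png");b=cv2.imread("pics/side0.png")
c=lambda i,u,v,w,h,s:cv2.resize(i[v:v+h,u:u+w],None,fx=s,fy=s,interpolation=cv2.INTER_CUBIC)
A=c(a,205,203,60,60,6.6667);B=c(a,318,194,60,60,6.6667)
cv2.imwrite("pics/c1.png",np.hstack([A,B]))
A=c(b,260,205,80,70,5);B=c(b,283,125,50,70/1 and 70,5)
cv2.imwrite("pics/c2.png",np.hstack([A,B]))
E
```

```text
(no output)
```

View pics/c1.png

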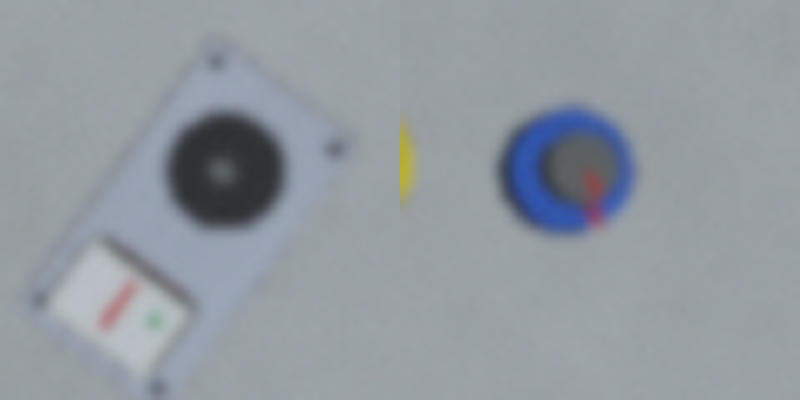

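View pics/c2.png

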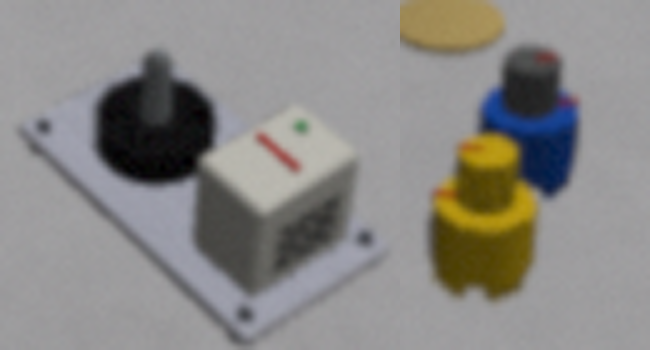

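The top crop shows the hub disc at (226,170), the plate screws at (216,62), (335,148), (38,299) and (158,388), and the reader line from (133,284) to (104,328). It also has the collar top at (585,165) and the red panel line from about (588,172) to (598,225). In the side crop the spindle tip is at (157,50) and the collar top at (531,57).

Run:
```python
from h import *
t=arm.get_image("top");s=arm.get_image("side")
L=lambda x,y,z:px2w(t,205+(x+.5)/6.6667-.5,203+(y+.5)/6.6667-.5,z)
R=lambda x,y,z:px2w(t,318+(x-399.5)/6.6667-.5,194+(y+.5)/6.6667-.5,z)
S=lambda x,y,z:px2w(s,260+(x+.5)/5-.5,205+(y+.5)/5-.5,z)
C=lambda x,y,z:px2w(s,283+(x-399.5)/5-.5,125+(y+.5)/5-.5,z)
p=lambda n,v:print(n,v.round(1))
p("hub",L(226,170,30));p("tip",L(221,170,70));p("tip side",S(157,51,70))
sc=[L(*q,12) for q in((216,62),(335,148),(38,299),(158,388))]
for a in sc:p("screw",a)
ang=lambda v:np.degrees(np.arctan2(v[1],v[0]))
print("station yaw",ang(sc[2]-sc[0]),ang(sc[3]-sc[1]),ang(L(104,328,70)-L(133,284,70)), ang(sc[0]-sc[1])-90,ang(sc[2]-sc[3])-90)
p("readertop",L((104+133)/2,306,70))
p("collar",R(585,166,84));p("collar side",C(531,57,84));p("shoulder",R(572,169,51))
a=R(585,166,84);
p("shoulder red end",R(599,226,51)); p("collar red",R(590,172,84));p("collar red end",R(596,200,84))
p("side collar red",C(545,58,84));p("side shoulder red",C(568,101,51))
p("yellow",px2w(t,310.5,215,84))
for n,u,v in(("bottle",427,202),("flask",288,147),("beaker",362,174)):p(n,px2w(t,u,v,60))
print(arm.read_state()["clock"])
```

```text
hub [483.1   0.8  30. ]
tip [482.2   0.6  70. ]
tip side [483.2  -2.4  70. ]
screw [536.3   8.1  12. ]
screw [495.2 -51.3  12. ]
screw [418.6  92.5  12. ]
screw [376.7  32.6  12. ]
station yaw 144.35897162607338 144.7078250089117 147.8338725015383 -34.687072445882045 -34.99512399218266
readertop [417.6  47.1  70. ]
collar [ 517.8 -333.6   84. ]
collar side [ 517.5 -338.7   84. ]
shoulder [ 517.8 -333.5   51. ]
shoulder red end [ 490.9 -346.4   51. ]
collar red [ 515.  -335.9   84. ]
collar red end [ 502.  -338.7   84. ]
side collar red [ 509.3 -340.    84. ]
side shoulder red [ 495.  -349.7   51. ]
yellow [ 526.6 -225.3   84. ]
bottle [ 575.8 -599.7   60. ]
flask [ 745.  -153.9   60. ]
beaker [ 661.8 -391.3   60. ]
0.2
```

```bash
cat > g.py <<'E'
import sys
from h import *
# usage: g.py x y z tool_x_yaw -> needed shift in tool axes (m), turn about tool z (deg)
s=arm.read_state();R=Rotation.from_quat(s["ee_rot"]);M=R.as_matrix()
yaw=np.degrees(np.arctan2(M[1,0],M[0,0]))%360
print("t",s["clock"],"pos",s["position"].round(1),"yaw",yaw.round(2),"zaxis",M[:,2].round(4),"F",s["contact_force"].round(1),"j6",s["joints"][5].round(2),"w",s["gripper_width"].round(1))
if len(sys.argv)>1:
    x,y,z,w=map(float,sys.argv[1:]);print("shift",(M.T@(np.array([x,y,z])-s["position"])/1000).round(4),"turn_z",((yaw-w+180)%360-180).round(2))
E
python3 -m pendant '[[-0.0348,0.0103,0.0143,0,0,0,0.085],[-0.0348,0.0103,0.0143,0,0,0,0.085],[-0.0348,0.0103,0.0143,0,0,0,0.085],[-0.0348,0.0103,0.0143,0,0,0,0.085],[-0.0348,0.0103,0.0143,0,0,0,0.085],[-0.0348,0.0103,0.0143,0,0,0,0.085],[-0.0348,0.0103,0.0143,0,0,0,0.085],[-0.0348,0.0103,0.0143,0,0,0,0.085],[-0.0348,0.0103,0.0143,0,0,0,0.085],[0,0,0,0,0,0,0.085],[0,0,0,0,0,0,0.085]]'; python3 g.py 517.7 -335.5 72 206.6
```

```text
clock: 1.3
position: [518.5, -335.2, 120.6]
ee_rot: [-0.231, 0.973, 0.0, -0.001]
contact_force: [0.2, -0.1, -0.1]
gripper_width: 85.5
grasp_force: 0.0Traceback (most recent call last):
  File "g.py", line 6, in <module>
    print("t",s["clock"],"pos",s["position"].round(1),"yaw",yaw.round(2),"zaxis",M[:,2].round(4),"F",s["contact_force"].round(1),"j6",s["joints"][5].round(2),"w",s["gripper_width"].round(1))
                                                                                                                                                                  ^^^^^^^^^^^^^^^^^^^^^^^^
AttributeError: 'float' object has no attribute 'round'
```

```bash
sed -i 's/s\["gripper_width"\].round(1)/s["gripper_width"]/' g.py
python3 -m pendant '[[0.001,0,0.02,0,0,0,0.085],[0,0,0.02,0,0,0,0.085],[0,0,0.0085,0,0,0,0.085],[0,0,0,0,0,0,0.03],[0,0,0,0,0,0,0.03],[0,0,0,0,0,0,0.03],[0,0,0,0,0,0,0.03],[0,0,0,0,0,0,0.03],[0,0,0,0,0,0,0.03],[0,0,0,0,0,0,0.03],[0,0,0,0,0,0,0.03]]'; python3 g.py
```

```text
clock: 2.4
position: [517.9, -336.7, 74.0]
ee_rot: [-0.23, 0.973, -0.001, 0.001]
contact_force: [-0.7, 0.5, 6.4]
gripper_width: 32.5
grasp_force: 59.2
t 2.4 pos [ 517.9 -336.7   74. ] yaw 206.61 zaxis [ 0.0014 -0.001  -1.    ] F [-0.7  0.5  6.4] j6 -0.79 w 32.549289893371075
```

```bash
python3 -m pendant '[[0,0,-0.02,0,0,0,0.03],[0,0,-0.03,0,0,0,0.03],[0,0,-0.03,0,0,0,0.03],[0,0,-0.03,0,0,0,0.03],[0,0,0,0,0,0,0.03]]'; python3 g.py 483.3 -0.5 184 222.7
```

```text
clock: 2.9
position: [519.6, -337.4, 187.3]
ee_rot: [-0.23, 0.973, -0.003, 0.004]
contact_force: [-0.3, -0.3, -1.2]
gripper_width: 32.7
grasp_force: 59.7
t 2.9 pos [ 519.6 -337.4  187.3] yaw 206.62 zaxis [ 0.0084 -0.0039 -1.    ] F [-0.3 -0.3 -1.2] j6 -0.79 w 32.65808012593127
shift [-0.1185  0.3174  0.0017] turn_z -16.08
```

```bash
python3 -m pendant '[[-0.0148,0.0397,0,0,0,0,0.03],[-0.0148,0.0397,0,0,0,0,0.03],[-0.0148,0.0397,0,0,0,0,0.03],[-0.0148,0.0397,0,0,0,0,0.03],[-0.0148,0.0397,0,0,0,0,0.03],[-0.0148,0.0397,0,0,0,0,0.03],[-0.0148,0.0397,0,0,0,0,0.03],[-0.0148,0.0397,0,0,0,0,0.03],[0,0,0,0,0,-8,0.03],[0,0,0,0,0,-8,0.03],[0,0,0,0,0,0,0.03],[0,0,0,0,0,0,0.03]]'; python3 g.py 483.3 -0.5 184 222.7
python3 - <<'E'
from h import *
cap("top","pics/t1.png");cap("side","pics/s1.png")
a=cv2.imread("pics/t1.png");b=cv2.imread("pics/s1.png")
c=lambda i,u,v,w,h,s:cv2.resize(i[v:v+h,u:u+w],None,fx=s,fy=s,interpolation=cv2.INTER_CUBIC)
cv2.imwrite("pics/c3.png",np.hstack([c(a,200,190,80,120,5),c(b,250,150,80,120,5)]))
E
```

```text
clock: 4.1
position: [480.6, 0.5, 181.9]
ee_rot: [-0.362, 0.932, 0.0, -0.001]
contact_force: [0.5, -1.2, -1.0]
gripper_width: 32.3
grasp_force: 60.0
t 4.1 pos [480.6   0.5 181.9] yaw 222.39 zaxis [-1.7e-03 -2.0e-04 -1.0e+00] F [ 0.5 -1.2 -1. ] j6 -1.17 w 32.33621094851446
shift [-0.0013 -0.0026 -0.0021] turn_z -0.31
```

View pics/c3.png

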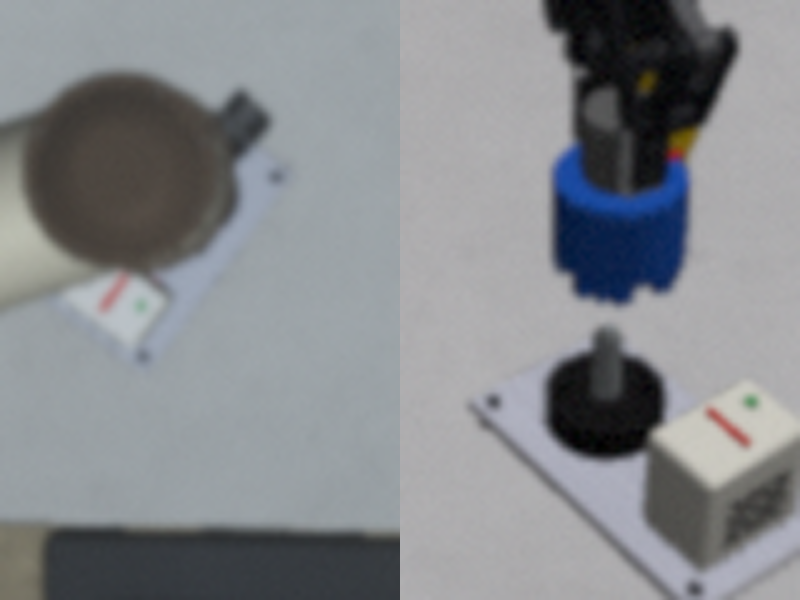

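The side crop shows the shoulder centred near (621,177), its red mark at about (676,155) on the far right, and the spindle tip at (606,330). I'll check the alignment and yaw numerically.

```bash
python3 - <<'E'
from h import *
s=arm.get_image("side")
C=lambda x,y,z:px2w(s,250+(x-399.5)/5-.5,150+(y+.5)/5-.5,z)
z=181.9-74+51
c=C(621,177,z);r=C(676,155,z);print(c.round(1),r.round(1),np.degrees(np.arctan2(*(r-c)[1::-1]))%360,np.linalg.norm(r-c))
print("L/R",C(552,177,z).round(1),C(690,177,z).round(1),"tip",C(606,332,70).round(1), "tip centre top",C(606,329,70).round(1))
print("from tcp",np.degrees(np.arctan2(r[1]-.5,r[0]-480.6))%360)
def proj(p):
    K=np.array([[s["fx"],0,s["cx"]],[0,s["fy"],s["cy"]],[0,0,1]]);R=Rotation.from_quat(s["rotation"]).inv()
    q=cv2.projectPoints(np.array([p],float),R.as_rotvec(),-R.apply(s["xyz"]),K,np.array([s["k1"],0,0,0.]))[0][0,0]
    return ((q-[250,150]+.5)*5+[400,0]-.5).round(1)
print("pred shoulder c",proj([480.6,.5,z]),"tip",proj([483.3,-.5,70]),"hub",proj([483.3,-.5,30]))
E
python3 g.py
```

```text
[4.794e+02 1.000e-01 1.589e+02] [460.5 -22.  158.9] 229.49503303364725 28.983775387919632
L/R [507.4   8.7 158.9] [451.3  -8.5 158.9] tip [482.6   1.6  70. ] tip centre top [ 4.831e+02 -3.000e-01  7.000e+01]
from tcp 228.23519083366605
pred shoulder c [618.  177.1] tip [605.7 328.7] hub [602.9 391.4]
t 4.25 pos [4.810e+02 3.000e-01 1.824e+02] yaw 222.44 zaxis [-6.e-04 -1.e-04 -1.e+00] F [-1.   0.1 -0.4] j6 -1.17 w 32.59977385283138
```

```bash
python3 -m pendant '[[-0.0022,-0.002,0.02,0,0,0,0.03],[0,0,0.01,0,0,0,0.03],[0,0,0.01,0,0,0,0.03],[0,0,0.005,0,0,0,0.03],[0,0,0.005,0,0,0,0.03],[0,0,0,0,0,0,0.03]]'; python3 g.py
python3 -m pendant '[[0,0,0.004,0,0,0,0.03],[0,0,0.004,0,0,0,0.03],[0,0,0,0,0,0,0.03]]'; python3 g.py
```

```text
clock: 4.85
position: [483.9, 0.6, 132.3]
ee_rot: [-0.363, 0.932, 0.0, -0.001]
contact_force: [-0.5, 0.1, -0.9]
gripper_width: 32.6
grasp_force: 60.0
t 4.85 pos [483.9   0.6 132.3] yaw 222.56 zaxis [-1.e-03 -3.e-04 -1.e+00] F [-0.5  0.1 -0.9] j6 -1.17 w 32.56832113867984
clock: 5.15
position: [483.8, 0.6, 124.4]
ee_rot: [-0.363, 0.932, 0.0, -0.0]
contact_force: [0.2, 0.5, -2.1]
gripper_width: 32.6
grasp_force: 60.0
t 5.15 pos [483.8   0.6 124.4] yaw 222.57 zaxis [-9.e-04 -2.e-04 -1.e+00] F [ 0.2  0.5 -2.1] j6 -1.17 w 32.59713475703248
```

```bash
python3 -m pendant '[[0,0,0.004,0,0,0,0.03],[0,0,0.004,0,0,0,0.03],[0,0,0.002,0,0,0,0.03],[0,0,0,0,0,0,0.03]]'; python3 g.py
python3 -m pendant '[[0,0,0.001,0,0,0,0.03],[0,0,0.001,0,0,0,0.03],[0,0,0.001,0,0,0,0.03],[0,0,0,0,0,0,0.03]]'; python3 g.py
```

```text
clock: 5.55
position: [483.9, 0.6, 114.4]
ee_rot: [-0.363, 0.932, 0.0, -0.0]
contact_force: [-0.7, 0.2, -1.1]
gripper_width: 32.5
grasp_force: 60.0
t 5.55 pos [483.9   0.6 114.4] yaw 222.57 zaxis [-9.e-04 -3.e-04 -1.e+00] F [-0.7  0.2 -1.1] j6 -1.17 w 32.497064209661325
clock: 5.95
position: [484.1, 0.6, 111.7]
ee_rot: [-0.363, 0.932, 0.0, -0.0]
contact_force: [0.2, 0.5, -1.6]
gripper_width: 32.7
grasp_force: 60.0
t 5.95 pos [484.1   0.6 111.7] yaw 222.57 zaxis [-1.e-04 -0.e+00 -1.e+00] F [ 0.2  0.5 -1.6] j6 -1.17 w 32.65082145740683
```

```bash
for i in 1 2 3; do python3 -m pendant '[[0,0,0.001,0,0,0,0.03],[0,0,0,0,0,0,0.03]]' |grep -E "pos|contact"; done
python3 g.py
```

```text
position: [484.1, 0.6, 110.7]
contact_force: [-0.0, -0.4, -1.1]
position: [484.2, 0.6, 109.8]
contact_force: [-0.3, 0.4, -2.0]
position: [484.3, 0.7, 109.6]
contact_force: [-1.5, 0.8, 4.2]
t 6.55 pos [484.3   0.7 109.6] yaw 222.6 zaxis [ 4.e-04 -2.e-04 -1.e+00] F [-1.5  0.8  4.2] j6 -1.17 w 32.90553153170306
```

```bash
python3 -m pendant '[[0,0,0.0005,0,0,4,0.03],[0,0,0,0,0,0,0.03]]' |grep -E "pos|contact"
for i in 1 2 3 4 ; do python3 -m pendant '[[0,0,0,0,0,3,0.03],[0,0,0,0,0,0,0.03]]' |grep -E "pos|contact"; done
python3 g.py
```

```text
position: [484.6, 0.9, 109.5]
contact_force: [-2.5, 1.6, 6.5]
position: [484.7, 0.9, 109.5]
contact_force: [-2.0, 1.0, 6.3]
position: [484.7, 0.8, 109.4]
contact_force: [-1.8, 0.1, 4.9]
position: [484.8, 0.8, 109.4]
contact_force: [-1.5, 0.1, 5.7]
position: [484.8, 0.6, 109.3]
contact_force: [-1.7, 0.2, 5.3]
t 7.55 pos [484.8   0.6 109.3] yaw 206.61 zaxis [ 1.7e-03 -1.0e-04 -1.0e+00] F [-1.7  0.2  5.3] j6 -1.44 w 32.74753795089677
```

```bash
for i in 1 2 3 4 5 6; do python3 -m pendant '[[0,0,0,0,0,3,0.03],[0,0,0,0,0,0,0.03]]' |grep -E "pos|contact"; done
python3 g.py
```

```text
position: [484.7, 0.6, 109.1]
contact_force: [-0.5, -0.8, 5.7]
position: [484.3, 0.4, 108.2]
contact_force: [0.9, -1.5, -0.8]
position: [483.7, 0.6, 107.7]
contact_force: [-0.9, -0.3, -1.6]
position: [483.8, 0.7, 107.8]
contact_force: [-0.2, -0.5, -1.7]
position: [483.9, 0.6, 108.0]
contact_force: [-0.1, -0.5, -2.7]
position: [483.9, 0.0, 108.1]
contact_force: [0.8, -3.6, -2.1]
t 8.75 pos [483.9   0.  108.1] yaw 188.74 zaxis [-8.0e-04 -1.1e-03 -1.0e+00] F [ 0.8 -3.6 -2.1] j6 -1.76 w 32.548048543172676
```

```bash
for i in 1 2 3 4; do python3 -m pendant '[[0,0,0.001,0,0,0,0.03],[0,0,0,0,0,0,0.03]]' |grep -E "pos|contact"; done
python3 g.py
```

```text
position: [484.1, 0.1, 107.3]
contact_force: [0.4, -5.9, -1.5]
position: [484.2, 0.1, 106.5]
contact_force: [1.7, -5.4, -0.2]
position: [484.3, 0.0, 105.6]
contact_force: [1.4, -6.5, -0.2]
position: [484.3, 0.1, 104.6]
contact_force: [0.5, -5.4, 0.2]
t 9.55 pos [4.843e+02 1.000e-01 1.046e+02] yaw 188.72 zaxis [ 1.0e-04 -1.2e-03 -1.0e+00] F [ 0.5 -5.4  0.2] j6 -1.76 w 32.52420275419078
```

```bash
for i in 1 2 ; do python3 -m pendant '[[0,0,0.0007,0,0,0,0.03],[0,0,0,0,0,0,0.03]]' |grep -E "pos|contact"; done
python3 g.py
```

```text
position: [484.4, 0.0, 104.0]
contact_force: [0.2, -5.7, 1.1]
position: [484.6, 0.1, 103.9]
contact_force: [0.5, -5.2, 5.0]
t 9.95 pos [4.846e+02 1.000e-01 1.039e+02] yaw 188.73 zaxis [ 6.0e-04 -1.3e-03 -1.0e+00] F [ 0.5 -5.2  5. ] j6 -1.76 w 32.49906005756128
```

Seated: the TCP went from 109.6 to 103.9, about 6 mm. Now I'll turn it with the drive, then look.

```bash
python3 -m pendant '[[0,0,-0.0003,0,0,4,0.03],[0,0,0,0,0,4,0.03],[0,0,0,0,0,4,0.03],[0,0,0,0,0,4,0.03],[0,0,0,0,0,4,0.03],[0,0,0,0,0,0,0.03]]'; python3 g.py
python3 -m pendant '[[0,0,0,0,0,4,0.03],[0,0,0,0,0,4,0.03],[0,0,0,0,0,4,0.03],[0,0,0,0,0,4,0.03],[0,0,0,0,0,4,0.03],[0,0,0,0,0,0,0.03],[0,0,0,0,0,0,0.03]]'; python3 g.py
python3 - <<'E'
from h import *
cap("side","pics/s2.png")
b=cv2.imread("pics/s2.png")
cv2.imwrite("pics/c4.png",cv2.resize(b[180:280,250:350],None,fx=6,fy=6,interpolation=cv2.INTER_CUBIC))
E
```

```text
clock: 10.55
position: [483.8, -0.8, 103.9]
ee_rot: [0.099, 0.995, -0.001, -0.001]
contact_force: [-0.2, -8.2, 4.2]
gripper_width: 32.4
grasp_force: 60.1
t 10.55 pos [483.8  -0.8 103.9] yaw 168.68 zaxis [-0.0015 -0.0028 -1.    ] F [-0.2 -8.2  4.2] j6 -2.11 w 32.368147225507414
clock: 11.25
position: [483.0, -1.0, 103.8]
ee_rot: [0.27, 0.963, -0.002, -0.001]
contact_force: [-1.5, -7.3, 5.7]
gripper_width: 32.3
grasp_force: 60.3
t 11.25 pos [483.   -1.  103.8] yaw 148.72 zaxis [-0.0035 -0.0032 -1.    ] F [-1.5 -7.3  5.7] j6 -2.46 w 32.28915092714576
```

View pics/c4.png

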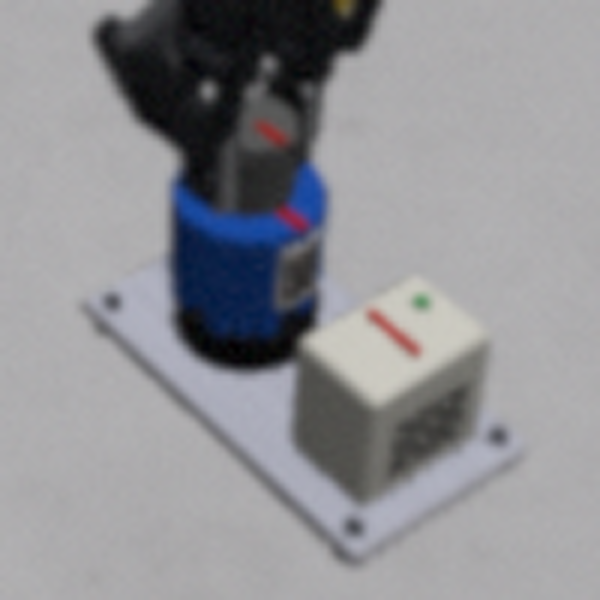

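The crop shows the shoulder's red line from about (280,209) to (308,230), the collar's from (257,124) to (287,144), and the reader's from (370,313) to (418,353).

```bash
python3 - <<'E'
from h import *
s=arm.get_image("side")
C=lambda x,y,z:px2w(s,250+(x+.5)/6-.5,180+(y+.5)/6-.5,z)
ang=lambda v:np.degrees(np.arctan2(v[1],v[0]))%360
for n,a,b,z in(("sh",(280,209),(308,230),81),("col",(257,124),(287,144),114),("rd",(370,313),(418,353),70)):
    A,B=C(*a,z),C(*b,z);print(n,A.round(1),B.round(1),ang(B-A),"from axis",ang(B-[483.2,0,z]))
E
python3 g.py
```

```text
sh [469.5   4.6  81. ] [456.8  12.8  81. ] 147.43561276077372 from axis 154.19949849228865
col [481.4  -2.4 114. ] [468.1   5.4 114. ] 149.83683651743755 from axis 160.36224102695854
rd [427.2  37.3  70. ] [406.6  51.9  70. ] 144.7519639233976 from axis 145.87241196535373
t 11.35 pos [482.9  -1.  103.8] yaw 148.73 zaxis [-0.0035 -0.0032 -1.    ] F [-1.4 -8.4  5.8] j6 -2.46 w 32.226056695278324
```

```bash
python3 -m pendant '[[0,0,0,0,0,2.5,0.03],[0,0,0,0,0,2.5,0.03],[-0.0006,-0.0008,-0.0004,0,0,0,0.03],[0,0,0,0,0,0,0.03]]'; python3 g.py
python3 -m pendant '[[0,0,0,0,0,0,0.05],[0,0,0,0,0,0,0.05],[0,0,0,0,0,0,0.085],[0,0,0,0,0,0,0.085],[0,0,0,0,0,0,0.085],[0,0,0,0,0,0,0.085]]'; python3 g.py
python3 -m pendant '[[0,0,-0.02,0,0,0,0.085],[0,0,-0.03,0,0,0,0.085],[0,0,-0.04,0,0,0,0.085],[0,-0.04,-0.03,0,0,0,0.085],[-0,-0.05,0,0,0,0,0.085],[0,-0.05,0,0,0,0,0.085],[0,-0.05,0,0,0,0,0.085],[0,-0.05,0,0,0,0,0.085],[0,0,0,0,0,0,0.085]]'; python3 g.py
python3 - <<'E'
from h import *
cap("side","pics/s3.png");cap("top","pics/t3.png")
b=cv2.imread("pics/s3.png");a=cv2.imread("pics/t3.png")
f=lambda i,u,v:cv2.resize(i[v:v+80,u:u+80],None,fx=5,fy=5,interpolation=cv2.INTER_CUBIC)
cv2.imwrite("pics/c5.png",np.hstack([f(b,260,195),f(a,195,195)]))
E
```

```text
clock: 11.75
position: [482.8, -1.4, 103.9]
ee_rot: [0.312, 0.95, -0.001, -0.001]
contact_force: [-1.7, -5.5, 3.5]
gripper_width: 32.6
grasp_force: 60.0
t 11.75 pos [482.8  -1.4 103.9] yaw 143.67 zaxis [-0.0033 -0.0018 -1.    ] F [-1.7 -5.5  3.5] j6 -2.54 w 32.58154411430334
clock: 12.35
position: [484.2, -0.2, 103.6]
ee_rot: [0.312, 0.95, 0.0, 0.0]
contact_force: [0.3, 0.5, -1.1]
gripper_width: 84.9
grasp_force: 0.0
t 12.35 pos [ 4.842e+02 -2.000e-01  1.036e+02] yaw 143.58 zaxis [ 1.e-04  1.e-04 -1.e+00] F [ 0.3  0.5 -1.1] j6 -2.54 w 84.92881850685653
clock: 13.25
position: [337.8, -196.2, 223.5]
ee_rot: [0.316, 0.949, 0.0, -0.001]
contact_force: [-0.9, -0.2, -0.1]
gripper_width: 85.2
grasp_force: 0.0
t 13.25 pos [ 337.8 -196.2  223.5] yaw 143.15 zaxis [-1.1e-03  4.0e-04 -1.0e+00] F [-0.9 -0.2 -0.1] j6 -2.11 w 85.20157501771773
```

View pics/c5.png

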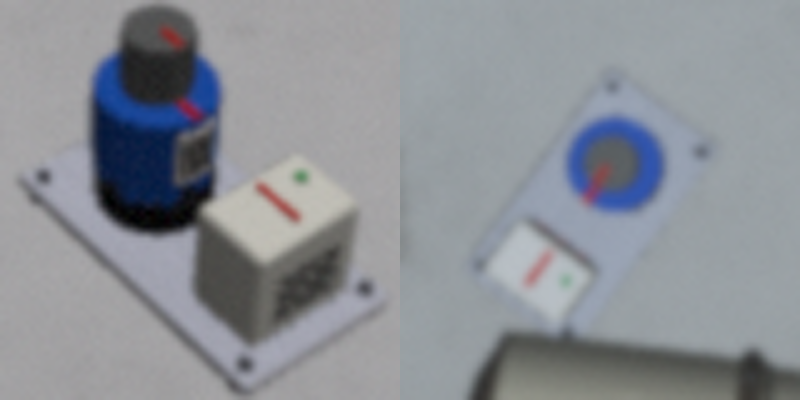

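The cartridge stands home on its own. The side crop has its red line at about (178,100)-(203,120); the top crop has it at about (604,168)-(586,203), with the reader line at (551,254)-(528,286). I'll fit the yaw with image code.

Run:
```python
from h import *
ang=lambda v:np.degrees(np.arctan2(v[1],v[0]))%360
for n,u0,v0 in(("side",260,195),("top",195,195)):
    d=arm.get_image(n);i=d["image"][v0:v0+80,u0:u0+80].astype(float)
    i=cv2.resize(i,None,fx=4,fy=4,interpolation=cv2.INTER_CUBIC)
    red=np.clip(i[...,0]-np.maximum(i[...,1],i[...,2])*1.0-15,0,None)
    k,l,st,c=cv2.connectedComponentsWithStats((red>15).astype(np.uint8))
    for j in range(1,k):
        if st[j,4]<20: continue
        y,x=np.nonzero(l==j);w=red[y,x]
        for z in (114,81,70):
            P=np.array([px2w(d,u0+(a+.5)/4-.5,v0+(b+.5)/4-.5,z)[:2] for a,b in zip(x,y)])
            m=np.average(P,0,w);e=np.linalg.eigh(np.cov(P.T,aweights=w))[1][:,1];e*=np.sign(-e[0])
            print(n,c[j].round(),"z",z,"c",m.round(1),"dir",ang(e).round(1),"from axis",ang(m-[483.2,0.1]).round(1))
    if n=="top":
        hsv=cv2.cvtColor(i.clip(0,255).astype(np.uint8),cv2.COLOR_RGB2HSV);b=((hsv[...,0]>105)&(hsv[...,0]<125)&(hsv[...,1]>150)).astype(np.uint8)
        cs=max(cv2.findContours(b,cv2.RETR_EXTERNAL,2)[0],key=cv2.contourArea);(x,y),r=cv2.minEnclosingCircle(cs);print("shoulder centre",px2w(d,u0+(x+.5)/4-.5,v0+(y+.5)/4-.5,81).round(1),r)
```

```text
side [137.  29.] z 114 c [476.7   2.4] dir 136.1 from axis 160.6
side [137.  29.] z 81 c [485.2 -35.6] dir 136.1 from axis 273.2
side [137.  29.] z 70 c [488.  -48.2] dir 136.1 from axis 275.7
side [150.  86.] z 114 c [458.8  45.1] dir 140.4 from axis 118.5
side [150.  86.] z 81 c [466.1   9.9] dir 140.4 from axis 150.2
side [150.  86.] z 70 c [468.6  -1.9] dir 140.4 from axis 187.7
side [223. 161.] z 114 c [411.2  87.7] dir 143.4 from axis 129.4
side [223. 161.] z 81 c [415.5  55.1] dir 143.4 from axis 140.9
side [223. 161.] z 70 c [417.   44.2] dir 143.4 from axis 146.3
top [161. 139.] z 114 c [476.9   6.2] dir 151.3 from axis 135.9
top [161. 139.] z 81 c [477.5   8.6] dir 151.3 from axis 124.0
top [161. 139.] z 70 c [477.7   9.4] dir 151.3 from axis 120.8
top [110. 216.] z 114 c [418.3  43.9] dir 144.6 from axis 146.0
top [110. 216.] z 81 c [417.4  47.3] dir 144.6 from axis 144.4
top [110. 216.] z 70 c [417.1  48.4] dir 144.6 from axis 143.9
shoulder centre [4.837e+02 2.000e-01 8.100e+01] 35.0464973449707
```

```bash
python3 -c "
from bench import arm
print(arm.job_done())"
```

```text
the job is handed in; nothing more can be done
None
```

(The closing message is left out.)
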